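# Bed in a spring on the crank rig

## Robot

A 6-joint arm with a two-finger parallel gripper is mounted at the origin on a cart in front of the work surface, level with it; the furniture and walls round the work are solid. World frame = base frame: x ahead of the robot, y to its left, z up, the work surface at z = 0. Lengths are in m, angles in rad, forces in N, time in s.
With the tool pointing down it reaches from about 0.3 to 0.825 m from the base axis. Payload 5.4 kg.
Tool frame: the origin (TCP) lies at the very end of the fingers, on their centre line; the grasp point (between the pads) lies 19 mm behind it; z points along the fingers, y is the line along which they close (so a half turn about z gives the same grasp; the last joint's range is limited). The gripper opens to 92 mm and grips with 3 to 60 N. Pads are 20 mm wide; open, the fingers measure 128 mm over their backs; the gripper's body (75 mm by 189 mm) begins 69 mm behind the grasp point.
Start: joints at [-1.43, 0.158, 1.597, -0, 1.386, -0.21], TCP at [0.198, -0.54, 0.215] pointing down, gripper open.
Joint ranges: [-2.91, 2.91], [-0.94, 2.29], [0.18, 2.7], [-1.29, 4.43], [0.17, 2.64], [-3, 3]. Speed limits (rad/s): [2.57, 2.57, 3.14, 3.14, 3.14, 3.14].

## Interface

Orientations are given as a unit quaternion [x, y, z, w].
In Python, from cell import ctrl gives the robot as it stands.
- The arm moves only by the shell command python3 -m pendant 'ROWS'. ROWS is JSON, a list of rows, each a list of 7 numbers: the turn, a rotation vector about the tool's x, y, z as a fraction of full scale, then the shift along the tool's x, y, z as a fraction of full scale, then the opening, from -1 (shut) to 1 (fully open). A call has 1 to 12 rows; each row is the pose to reach, as a shift and turn from the pose commanded when the call began, along the tool's axes at that moment; what a row does not reach only later rows make up. Full scale, the value 1, is 0.08 m for a shift and 90 degrees for a turn. A row lasts 1/12 s, in which the tool goes at most 41.7 mm and 7.16 degrees, less where a joint would pass 70% of its speed; a pose out of reach is approached as far as the arm can. A call with a number of a shift or a turn outside -1 to 1 is refused whole. A call with a gripper value outside its range is refused whole. The fingers move at their own pace and stop on an object; the grip force is fixed at half the most. Time passes only in rows, so rows that repeat a pose let the fingers close. It gives the time, the measured TCP pose, the force, the opening and the grip force at its end, in the units of the state.
- ctrl.sense(): the state, without advancing time (a new reading comes with each control period).
- ctrl.get_image(name): name is "side" or "top"; returns a dict with "img" (384x512x3 uint8, blue, green, red), "range_z" (384x512 float32, m along the optical axis (not along the pixel's ray), 0 where there is no reading), "intrinsics" (3x3 intrinsics, pixels), "k1" (the pictures are not rectified: a ray, as slopes to the right and down, at radius r is drawn at 1 + k1 r^2 times it, then the intrinsics apply), "view" (4x4, takes a point from world to camera coordinates). Camera axes: x right, y down, z forward; pixel columns grow to the right and rows downward; lengths in m; the calibration is good to about 2 mm. A picture is of the moment at which its call begins.
- ctrl.close_job(): hands the job in; it is judged then, once.
The state is a dict: "time": time; "qpos": joint angles; "joint_velocities": joint speeds; "effort": joint torques, N m; "tool_pos": TCP position; "tcp_rot": TCP orientation; "ft_force": force on the tool from outside, world axes, zero at the start; "ft_torque": the same for the moment, N m; "gripper_width": opening from 0.0 (shut) to 1.0 (fully open); "grip_force": force on a finger pad.
Only numpy, scipy, OpenCV 4.12 (cv2) and the standard library are available. Lean on these libraries where they do the work, as an engineer would, in place of code of your own. Each camera call takes 0.05 s, during which the arm holds its last target. There are 200 camera calls.

## Task

Draw the stop pin out of the crank rig and leave it in the steel swarf tray. Then turn the crank exactly three turns clockwise to bed in the spring: feel your way gently round the first turn, and take the other two in one go, at a steady speed over the heavy point, with the dial's needle between its two thick marks. The rig only stands on its rubber mat and must not be pushed along it; leave the crank pointing the way it began, and the other things on the bench alone.

Things in the scene. Friction and masses are not known exactly. Their poses are not given: they have to be found in the camera images.
- rig: Crank rig, grey base plate, held by friction on a rubber mat: about 18 N sideways starts it sliding. Origin: underside of the plate (3 mm above the bench), on its centre line; x along the plate away from the robot, y left. The vertical spindle is at y = 0 and x between -10 and +10 mm (its green block is set in slots, unmeasured). Nothing on the rig but arm, handle and pin is above 58 mm.
- handle (a point): Middle of the black upright crank handle, a sleeve 25 mm across, from 71 to 115 mm above the bench (this point: 95). It spins freely, so a gripper can hold it all round the turn without turning itself. It stands 43 to 67 mm from the spindle axis: its stud is clamped in a slot of the arm, the throw differs each time, is not measured and must be felt or found from the path it takes.
- crank (a joint): Crank angle, rad, clockwise from above, counting on over turns (6.28 after one). 0: arm along the rig's -x, to the robot; starts at -0.13 to 0.03. The arm, a bar 18 mm wide, top 65 mm up, sweeps 125 mm round. Its spring makes it heavy from 1 to 3 rad of each turn (to 0.55 N m near 2.1), drives it on with up to 0.4 N m from 3.3 to 5, and is slack near 0, where it stays when let go.
- needle (a joint): Needle of the white dial (68 mm) on the rig's right side. Angle in rad = 0.5 x the crank's speed in rad/s, lagging by about 0.8 s. 0 points to the robot; thick marks at 0.175 and 1.2 rad (0.35 and 2.4 rad/s).
- stop_pin: Loose steel pin in the rig's socket, just clockwise of the crank arm, which it blocks. Shaft 10 mm across, 51 mm long; head 20 mm across, 34 mm tall; 85 mm in all, 40 to 85 g. Its foot is 25 mm deep in a hole with 1 mm play all round. Origin: centre of its foot; z along the pin to the head.
- pin_head (a point): Point on the pin's axis at the middle of its head, 70 mm above the foot, 88 mm above the bench at the start.
- pin_mid (a point): Point on the pin's axis 50 mm above its foot, near the centre of mass.
- tray: Open dark steel swarf tray, fixed, 89 x 159 x 45 mm, to the left of the rig. Origin: centre of its underside; long side along its y. Inside 74 x 144 mm, floor 3 mm up.
- oil_bottle: Bystander: dark squeeze bottle, 64 x 64 x 203 mm. Origin: centre of its underside.
- ratchet: Bystander: ratchet wrench lying down, 209 mm long.
- wood_block: Bystander: hardwood block, 48 x 68 x 22 mm.
- socket (a point): Mouth of the pin's hole, on top of a 34 mm square steel boss at the rig's robot end (rig x = -112 mm, y = +24 mm), 43 mm above the bench.
Mind the look-alikes: they are no part of the job. There is more than one size of the tray; the job needs the larger.

How it is judged:
On the way, in this order (a step that is already met when the one before it is completed fails the run):
1. the stop pin is left in the tray (x of pin_mid in the frame of tray between -0.037 and 0.037 m and y of pin_mid in the frame of tray between -0.072 and 0.072 m and height (world z) of pin_mid below 0.06 m and linear speed of stop_pin below 0.03 m/s), for 0.2 s.
2. the first turn is done (value of joint crank above 6.28 rad), for 0.02 s.
3. the second turn is done (value of joint crank above 12.57 rad), for 0.02 s.
4. the third turn is done (value of joint crank above 18.4 rad), for 0.05 s.
At the end, for the whole second after the job is handed in: The crank is at rest three turns on (18.85 rad, within 0.45 rad), and the pin rests in the tray (its point pin_mid inside the walls and below 60 mm) (all of step 1 and value of joint crank between 18.4 and 19.3 rad and velocity of joint crank between -0.1 and 0.1 rad/s); the robot touches nothing.
It fails at once if the rig is pushed more than 6 mm along its mat (distance of rig from where it was at the start of the episode above 0.006 m).
It fails at once if the crank races: needle past the upper mark (1.2 rad) (value of joint needle above 1.2 rad).
It fails at once if the crank stops or goes too slowly in the second or third turn: needle below the lower mark (0.175 rad) between crank angles 7.0 and 18.0 (value of joint crank between 7 and 18 rad and value of joint needle below 0.175 rad).
It fails at once if the oil bottle, ratchet or wood block is moved more than 30 mm (distance of any of oil_bottle, ratchet, wood_block from where it was at the start of the episode above 0.03 m).
It also fails if it takes over 72 s, if anything falls off the work surface, if the arm or the gripper's body presses on something with over 40 N, if the wrist force passes 120 N, or if a joint passes its speed limit or range.

## Working session

There is one attempt and no reset: what is moved stays moved. The work goes in short steps, Python scripts to look and compute and a shell command to move; the robot and the scene stay as the last step left them, time stands still between calls to the robot, and variables do not carry over. Pictures are saved under pics/ and viewed, at most 10 in all, crops included, and the job is handed in when it is done.

```bash
ls; mkdir -p pics; cat > h.py <<'E'
import numpy as np, cv2
from cell import ctrl
def grab(n):
    d=ctrl.get_image(n); return d
def pix2ray(d,u,v):
    K=np.array(d["intrinsics"]);k=d["k1"]
    x=(u-K[0,2])/K[0,0];y=(v-K[1,2])/K[1,1]
    rd=np.hypot(x,y);r=rd
    for _ in range(20): r=rd/(1+k*r*r)
    s=r/rd if rd>0 else 1
    V=np.array(d["view"]);R=V[:3,:3];t=V[:3,3]
    return -R.T@t, R.T@np.array([x*s,y*s,1.])
def onplane(d,u,v,z):
    c,r=pix2ray(d,u,v); return c+r*(z-c[2])/r[2]
def atdepth(d,u,v):
    c,r=pix2ray(d,u,v); return c+r*float(d["range_z"][int(v),int(u)])
def project(d,p):
    V=np.array(d["view"]);q=V[:3,:3]@np.array(p)+V[:3,3];x,y=q[0]/q[2],q[1]/q[2]
    f=1+d["k1"]*(x*x+y*y);K=np.array(d["intrinsics"])
    return K[0,0]*x*f+K[0,2],K[1,1]*y*f+K[1,2]
E
python3 - <<'E'
from h import *
import pickle
print(ctrl.sense())
for n in("top","side"):
    d=grab(n);cv2.imwrite(f"pics/{n}0.png",d["img"]);pickle.dump(d,open(n+"0.pkl","wb"));print(d["view"],d["intrinsics"],d["k1"])
E
```

```text
pics
{'time': 0.0, 'qpos': array([-1.43010217e+00,  1.59036086e-01,  1.59825437e+00, -7.62552776e-06,
        1.38621281e+00, -2.10112190e-01]), 'joint_velocities': array([ 0.00058028,  0.00053779,  0.00065802, -0.00119006, -0.00024068,
       -0.00182823]), 'effort': array([-8.56923216e-04, -3.85562325e+01, -3.22111416e+01,  7.01080053e-02,
        3.78755853e-02, -1.46533703e-04]), 'tool_pos': array([ 0.19748068, -0.53933916,  0.21361514]), 'tcp_rot': array([ 9.84655691e-01,  1.74505751e-01,  2.94059950e-05, -9.54860309e-04]), 'ft_force': array([-0.66278082, -0.41278639,  0.096653  ]), 'ft_torque': array([ 0.00210353, -0.01930749, -0.03905426]), 'grip_force': 0.0, 'gripper_width': 1.000646280114451}
[[-2.29629118e-02 -9.99735843e-01  9.74420690e-04 -1.25735044e-01]
 [-9.91885624e-01  2.26606704e-02 -1.25097574e-01  5.05015405e-01]
 [ 1.25042448e-01 -3.83911844e-03 -9.92143965e-01  1.66494584e+00]
 [ 0.00000000e+00  0.00000000e+00  0.00000000e+00  1.00000000e+00]] [[491.36925935   0.         258.34997378]
 [  0.         491.36925935 194.17690089]
 [  0.           0.           1.        ]] -0.07801301744647422
[[ 0.67642743 -0.73623938  0.01993742 -0.43477939]
 [-0.31221166 -0.31115504 -0.89761151  0.22034899]
 [ 0.66706057  0.60094435 -0.44033632  1.10340378]
 [ 0.          0.          0.          1.        ]] [[348.14190708   0.         253.25540173]
 [  0.         348.14190708 191.34187439]
 [  0.           0.           1.        ]] -0.10527334569091591
```

View pics/top0.png

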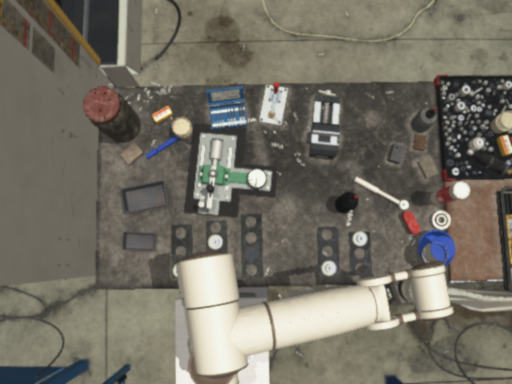

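View pics/side0.png

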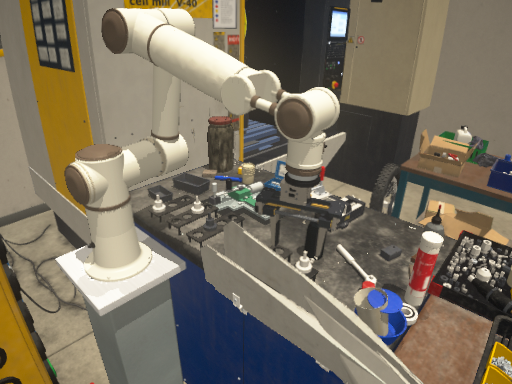

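Top: the rig is at about (215,175), its dial at (257,178). The tray candidates are (145,197), larger, and (139,241), smaller. Pin candidates are the small upright bits near (209,203) on the rig, and the pegs at (215,241), (180,270), (328,268) and (360,238). The side view has the rig at about (245,200), partly occluded. I'll check with one close crop.

```bash
python3 - <<'E'
from h import *
import pickle
d=pickle.load(open("top0.pkl","rb"))
c=d["img"][120:260,115:285]
cv2.imwrite("pics/c0.png",cv2.resize(c,None,fx=4.2,fy=4.2,interpolation=cv2.INTER_CUBIC))
# height map of region
P=np.zeros((384,512,3))
for v in range(120,260):
  for u in range(110,290): P[v,u]=atdepth(d,u,v)
np.save("P.npy",P)
z=P[...,2]
for v in range(132,218,3): print(v,' '.join('%3d'%(1000*z[v,u]) for u in range(188,274,3)))
E
```

```text
132  81  25   3  -2   2   6   0  -4   0   1  -6   9   1   7   4  10  -3   2  -1  -3   0   1  -2  -1  -1   1   3   1   3
135  56  -6  -6   4  12  20   8  13  19 1715   7  16  19   6   7  -6  -1   1  -2  -2   1 -12   1  -6   2   0  -3  -1   1
138   6   0   3   4  13  17   9  14  13  13  13  16  19  11  11  22  20   3  -1   0   2  -1  -1   1   3   1   0  -6   0
141   0   0   0   2   7  15  10  11  47  47  54  44  13  10   8  17  10   2   2  -1  -1   6   0   0  -5   0  -3  -2   2
144  -7   3   0   0   8  20  17  18  50  48  48  42  17  20  14  19  13   1   3  -5   4  -2  -4  -5   2  -2  -2  -2   8
147   2 1715  -1   6  12  16  13   9  43  48  53  42   6  20  13  14   5   1  -2   4   1   2  -3  -6   2  -6   0  -1   0
150  -2   1   3   0  13  14  11   8  47  53  49  42   9  15  16  18   3   1   7  -4   5   0   6   1  -4   0  -7  -1   3
153  -4  -2  -6   5   9  16  14  13  47  59  52  34  17  19  19  11   1  -4   8  -2   3   0  -4  -3   1   0   0  -1   5
156  -4   0   0   3  12  15  12   4  52  53  48  17  21  16  19   5   7   4   9   2   4  -1  -4  -4  -1   4  -2   0  -1
159   5  -3   2   
[... 1685 characters left out ...]
6  12  22  59  59  19  17   1  14  12  18  -1   2   0  -3   3  -8  -2  -1  -4  -1  -2  -1   1   1
204   5   0   1  -4  96 108  46  65  19  16  15   3   2   2   2  -2   1  -4  -3   3   4  -4   2   7   2   2   6  -4  -4
207   6   5   2   3 100  97  57 1715   7  13  20  -2  -2   3   4  -1  -7  -6  -2  -3   0   6  -6  10   4  -4   1  -8   3
210   1   1   1   4  45  43  42  12  20  11  12   3   4   1   3   3  -1  -1   3  -1   3  -3  -7   0  -4  -3   2  -8  -5
213   0   4   3   1   9  12  22  19  16  14   9  -1   1   6   0   7  -1  -1  -2   8   2   0   4   1   0 1715  -6   0  -4
216  -2   0  -6   0   0   4  -4   9   0   0   2  -4  -4   0   1   5   4   0  31  28  28  36  28  37  33   2 1715  -4  -5
```

View pics/c0.png

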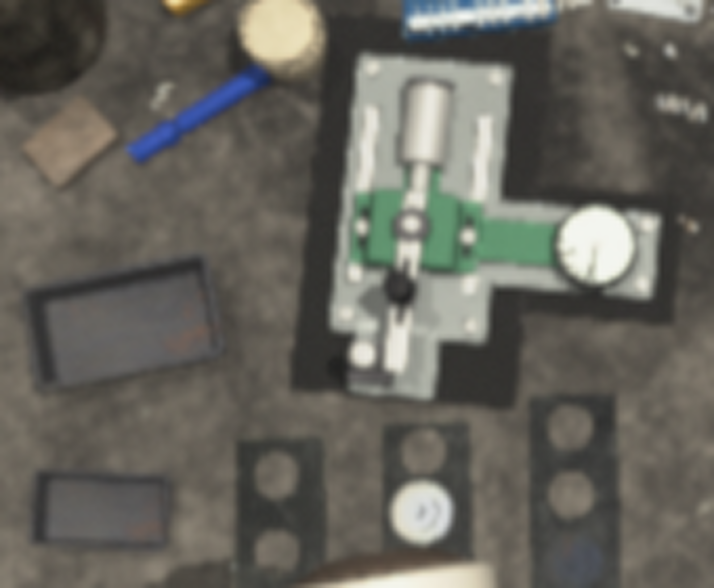

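Crop: pin head at full-image (201.4,203.8) standing in the rig's boss, handle at (210.2,188.6), spindle at (212.6,173.1), large tray centred near (145,197). The smaller tray at (139,241) is the look-alike.

```bash
python3 - <<'E'
from h import *
import pickle
d=pickle.load(open("top0.pkl","rb"))
def cp(x,y,z): return onplane(d,115+x/4.2,120+y/4.2,z)
f=lambda a:np.round(np.array(a)*1000,1)
print("pin head top",f(cp(363,350,.103)))
print("handle top",f(cp(400,285,.115)))
print("spindle",f(cp(410,223,.070)))
print("arm tip",f(cp(396,368,.065)))
t=np.array([cp(x,y,.045) for x,y in((27,292),(205,258),(222,352),(45,388))]);print("tray",f(t),f(t.mean(0)))
r=np.array([cp(x,y,.013) for x,y in((360,55),(513,66),(489,340),(332,325))]);print("plate",f(r))
b=np.array([cp(x,y,.013) for x,y in((347,390),(434,398))]);print("boss end",f(b))
for i in((0,3),(1,2)): v=r[i[0]]-r[i[1]];print("yaw",np.degrees(np.arctan2(v[1],v[0])))
# depth clouds
P=np.load("P.npy")
for n,(u0,u1,v0,v1,zl,zh) in dict(pin=(192,208,196,212,.085,.125),hand=(202,220,180,196,.098,.13)).items():
    q=P[v0:v1,u0:u1].reshape(-1,3);q=q[(q[:,2]>zl)&(q[:,2]<zh)];print(n,len(q),f(q.mean(0)),f(q.min(0)),f(q.max(0)))
img=d["img"].astype(int);hsv=cv2.cvtColor(d["img"],cv2.COLOR_BGR2HSV)
m=((hsv[...,2]<60)).astype(np.uint8)
mh=m[180:197,202:219];print('\n'.join(''.join('#' if x else '.' for x in r) for r in mh))
s=hsv[194:216,192:214];print(s[...,2])
E
```

```text
pin head top [466.9  51.6 103. ]
handle top [516.1  20.8 115. ]
spindle [572.9  16.5  70. ]
arm tip [455.9  29.5  65. ]
tray [[527.3 334.7  45. ]
 [552.1 187.5  45. ]
 [474.2 173.5  45. ]
 [447.8 318.9  45. ]] [500.3 253.7  45. ]
plate [[727.9  62.5  13. ]
 [715.2 -66.9  13. ]
 [482.7 -43.   13. ]
 [498.2  87.5  13. ]]
boss end [[443.7  75.4  13. ]
 [435.5   3.3  13. ]]
yaw -6.210249932330768
yaw -5.877817508841734
pin 30 [462.9  52.7 101.8] [455.   43.5  92.2] [471.6  63.8 110. ]
hand 45 [516.3  23.7 111.9] [505.2  12.1 100.2] [526.8  35.4 122.3]
.................
.................
.................
.................
.................
......#..........
......##.........
.....###.........
.....##...#......
.....###.##......
......#####......
.......###.......
.................
.................
.................
.................
.................
[[ 57 106 166 187 212 220 215 184 175 166 144 124 117 113 115 148 185 144
  106 148 181 156]
 [ 59 105 165 183 201 213 203 178 178 181 171 153 138 118 115 152 192 145
  121 175 199 164]
 [ 59 105 162 173 177 185 182 181 190 196 196 190 169 
[... 1106 characters left out ...]
4  91  84  83 105 135 155 184
  194 167 155 155]
 [ 52  46  41  38  39  61  92 101 101  98  95  92  90  90  92  95 112 152
  163 156 154 155]
 [ 53  51  48  44  41  60  91 103 102  99  96  93  90  90  88  88 107 144
  154 156 156 155]
 [ 54  54  52  49  46  65  97 117 116 114 112 109 108 104  91  91 114 146
  157 162 163 160]
 [ 66  67  64  61  57  70 104 126 129 132 134 138 141 133 116 114 127 148
  159 167 170 166]
 [ 93  97  94  85  77  70  80  97 105 115 121 134 141 133 122 119 123 132
  143 151 156 160]
 [116 121 118 108  97  86  82  83  84  88  91  96  98  94  87  84  87  91
  100 108 118 127]
 [119 124 123 117 108 100  98  97  95  94  92  87  84  82  79  79  79  80
   81  82  84  90]]
```

```bash
R='[[0,0,0,0.95,-0.97,0,0.2],[0,0,0,0.95,-0.97,0,0.2],[0,0,0,0.95,-0.97,0,0.2]]'
python3 -m pendant '[[0,0,0,0.95,-0.97,0,0.2],[0,0,0,0.95,-0.97,0,0.2],[0,0,0,0.95,-0.97,0,0.2]]'
python3 -m pendant '[[0,0,0,0.95,-0.97,0,0.2],[0,0,0,0.95,-0.97,0,0.2],[0,0,0,0.95,-0.97,0,0.2]]'
```

```text
time: 0.35
tool_pos: [0.2431, -0.4379, 0.2135]
tcp_rot: [0.985, 0.175, 0.0, -0.002]
ft_force: [0.1, 0.5, 0.2]
gripper_width: 0.806
grip_force: 0.0
time: 0.6
tool_pos: [0.2877, -0.3386, 0.2139]
tcp_rot: [0.985, 0.175, 0.0, -0.001]
ft_force: [0.2, 0.4, -0.3]
gripper_width: 0.605
grip_force: 0.0
```

```bash

python3 -m pendant '[[0,0,0,0.95,-0.97,0,0.2],[0,0,0,0.95,-0.97,0,0.2],[0,0,0,0.95,-0.97,0,0.2]]' >/dev/null
python3 -m pendant '[[0,0,0,0.95,-0.97,0,0.2],[0,0,0,0.95,-0.97,0,0.2],[0,0,0,0.95,-0.97,0,0.2]]'>/dev/null
python3 -m pendant '[[0,0,0,0.95,-0.97,0,0.2],[0,0,0,0.95,-0.97,0,0.2],[0,0,0,0.95,-0.97,0,0.2]]'>/dev/null
python3 -m pendant '[[0,0,0.289,0.9,-0.9,0,0.2],[0,0,0.289,0.9,-0.9,0,0.2],[0,0,0.289,0.9,-0.9,0,0.2],[0,0,0.289,0.9,-0.9,0,0.2],[0,0,0.289,0.9,-0.9,0,0.2],[0,0,0.289,0.9,-0.9,0,0.2]]'
cat > go.py <<'E'
import sys;from h import *
from scipy.spatial.transform import Rotation as R
s=ctrl.sense();t=np.array(list(map(float,sys.argv[1:4])))
r=R.from_quat(s["tcp_rot"]);print("pos",s["tool_pos"].round(4),"delta units",(r.inv().apply(t-s["tool_pos"])/.08).round(3),"xaxis yaw",np.degrees(np.arctan2(*r.as_matrix()[1::-1,0])).round(1),"F",s["ft_force"].round(1),s["time"],s["gripper_width"])
E
python3 go.py .4665 .052 .12
python3 - <<'E'
from h import *
d=grab("side");cv2.imwrite("pics/s1.png",cv2.resize(d["img"][120:270,150:350],None,fx=4,fy=4,interpolation=cv2.INTER_CUBIC))
E
```

```text
time: 1.85
tool_pos: [0.4636, 0.0474, 0.2142]
tcp_rot: [0.999, -0.05, -0.001, 0.0]
ft_force: [0.3, 0.1, 0.6]
gripper_width: 0.604
grip_force: 0.0
pos [0.4636 0.0474 0.2142] delta units [ 0.032 -0.061  1.177] xaxis yaw -5.7 F [0.3 0.1 0.6] 1.85 0.6039273344482132
```

View pics/s1.png

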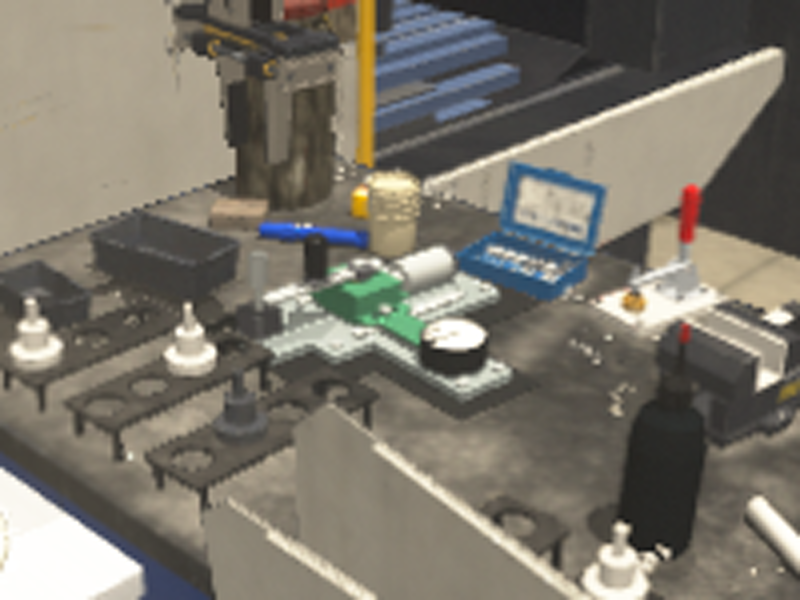

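The crop shows the pin head at about (259,266), full image (214.8,186.5), with the handle at (316,257) and the gripper hanging above.

```bash
python3 - <<'E'
from h import *
d=grab("side")
for p in ((.4665,.052,.088),(.516,.021,.1)): u,v=project(d,p);print((u-150)*4,(v-120)*4)
s=ctrl.sense();print(s["tool_pos"])
print(onplane(d,150+259/4,120+266/4,.088),onplane(d,150+316/4,120+257/4,.095))
E
```

```text
259.07514616498247 265.1376545923806
315.5239872442437 248.9593553281877
[0.46359938 0.04667417 0.21435536]
[0.46508785 0.05053124 0.088     ] [0.51032112 0.01446249 0.095     ]
```

```bash

python3 -m pendant '[[0,0,0,0.03,-0.06,0.4,0.2],[0,0,0,0.03,-0.06,0.8,0.2],[0,0,0,0.03,-0.06,0.97,0.2],[0,0,0,0.03,-0.06,0.97,0.2]]'
python3 -m pendant '[[0,0,0,0,0,0.3,0.2],[0,0,0,0,0,0.6,0.2],[0,0,0,0,0,0.79,0.2],[0,0,0,0,0,0.79,0.2]]'
python3 go.py .4665 .052 .073
```

```text
time: 2.28
tool_pos: [0.4636, 0.0514, 0.1332]
tcp_rot: [0.999, -0.051, -0.004, -0.0]
ft_force: [-0.4, 0.4, 0.2]
gripper_width: 0.605
grip_force: 0.0
time: 2.62
tool_pos: [0.4649, 0.0514, 0.072]
tcp_rot: [0.999, -0.052, -0.002, -0.0]
ft_force: [-0.6, -0.0, 0.1]
gripper_width: 0.603
grip_force: 0.0
pos [0.4649 0.0514 0.072 ] delta units [ 0.018 -0.01  -0.013] xaxis yaw -5.9 F [-0.6 -0.   0.1] 2.6167 0.6025628694088695
```

```bash

python3 -m pendant '[[0,0,0,0,0,0,-0.2],[0,0,0,0,0,0,-0.4],[0,0,0,0,0,0,-0.5],[0,0,0,0,0,0,-0.6],[0,0,0,0,0,0,-0.8],[0,0,0,0,0,0,-1],[0,0,0,0,0,0,-1],[0,0,0,0,0,0,-1]]'
```

```text
time: 3.28
tool_pos: [0.4675, 0.0518, 0.0745]
tcp_rot: [0.999, -0.052, 0.001, 0.0]
ft_force: [-0.5, 0.6, 4.7]
gripper_width: 0.211
grip_force: 29.9
```

```bash

python3 -m pendant '[[0,0,0,0,0,-0.1,-1],[0,0,0,0,0,-0.2,-1],[0,0,0,0,0,-0.3,-1],[0,0,0,0,0,-0.45,-1],[0,0,0,0,0,-0.7,-1],[0,0,0,0,0,-1,-1],[0,0,0,0,0,-1,-1]]'
python3 -m pendant '[[0,0,0,0.05,-0.4,0,-1],[0,0,0,0.05,-0.85,0,-1]]'
python3 -m pendant '[[0,0,0,0.05,-0.4,0,-1],[0,0,0,0.05,-0.85,0,-1]]'
python3 -m pendant '[[0,0,0,0.05,-0.4,0,-1],[0,0,0,0.05,-0.75,0,-1],[0,0,0,0.05,-0.85,0,-1],[0,0,0,0.05,-0.85,0,-1]]'
python3 go.py .500 .254 .065
python3 - <<'E'
from h import *
d=grab("side");cv2.imwrite("pics/s2.png",cv2.resize(d["img"][110:260,130:330],None,fx=4,fy=4,interpolation=cv2.INTER_CUBIC))
E
```

```text
time: 3.87
tool_pos: [0.4698, 0.0514, 0.159]
tcp_rot: [0.999, -0.051, 0.004, 0.001]
ft_force: [0.6, -0.6, 0.1]
gripper_width: 0.209
grip_force: 29.9
time: 4.03
tool_pos: [0.4786, 0.1184, 0.1543]
tcp_rot: [0.999, -0.054, 0.001, 0.0]
ft_force: [0.5, -0.6, -0.6]
gripper_width: 0.213
grip_force: 29.9
time: 4.2
tool_pos: [0.4888, 0.1872, 0.1534]
tcp_rot: [0.999, -0.052, -0.0, 0.0]
ft_force: [1.3, 0.1, -1.7]
gripper_width: 0.21
grip_force: 29.9
time: 4.53
tool_pos: [0.4992, 0.2549, 0.1531]
tcp_rot: [0.999, -0.05, -0.001, 0.0]
ft_force: [-0.0, 0.6, -0.6]
gripper_width: 0.211
grip_force: 29.9
pos [0.4992 0.2549 0.1531] delta units [0.013 0.01  1.102] xaxis yaw -5.7 F [-0.   0.6 -0.6] 4.5333 0.2113000680098125
```

View pics/s2.png

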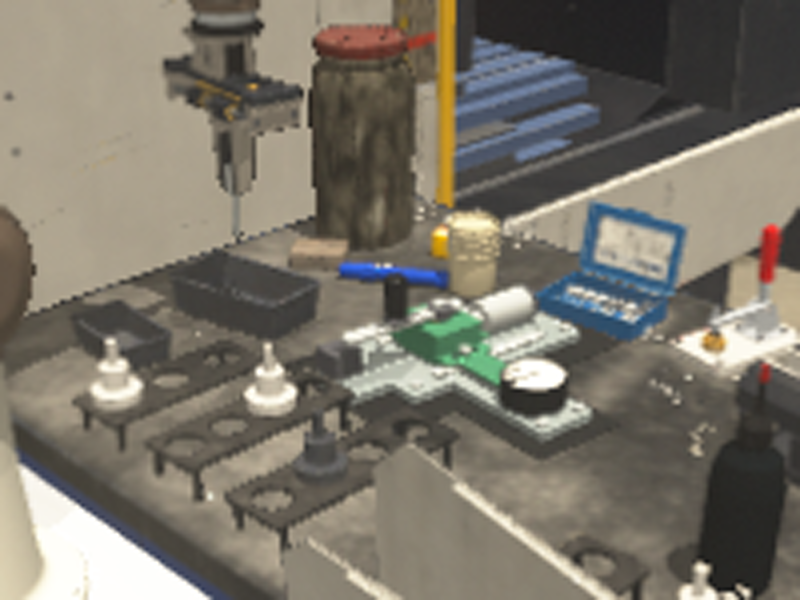

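The pin is held above the large tray, its foot at (236,235).

```bash

python3 -m pendant '[[0,0,0,0,0,0.4,-1],[0,0,0,0,0,0.8,-1]]' >/dev/null
python3 -m pendant '[[0,0,0,0,0,0.12,-1],[0,0,0,0,0,0.2,-1],[0,0,0,0,0,0.27,-1],[0,0,0,0,0,0.33,-1],[0,0,0,0,0,0.33,-1]]'
python3 -m pendant '[[0,0,0,0,0,0.03,-0.8],[0,0,0,0,0,0.03,-0.5],[0,0,0,0,0,0.03,-0.3],[0,0,0,0,0,0.03,0.2],[0,0,0,0,0,0.03,0.2],[0,0,0,0,0,0.03,0.2]]'
python3 -m pendant '[[0,0,0,0,0,-0.2,0.2],[0,0,0,0,0,-0.6,0.2],[0,0,0,0,0,-1,0.2],[0,0,0,0,0,-1,0.2]]'
python3 - <<'E'
from h import *
d=grab("side");cv2.imwrite("pics/s3.png",cv2.resize(d["img"][150:230,150:290],None,fx=5,fy=5,interpolation=cv2.INTER_CUBIC))
E
```

```text
time: 5.17
tool_pos: [0.5003, 0.2533, 0.0638]
tcp_rot: [0.999, -0.052, 0.0, -0.0]
ft_force: [-0.3, -0.7, -0.9]
gripper_width: 0.208
grip_force: 29.9
time: 5.67
tool_pos: [0.5, 0.2537, 0.0613]
tcp_rot: [0.999, -0.051, 0.0, -0.0]
ft_force: [-0.1, 0.0, 0.1]
gripper_width: 0.519
grip_force: 0.0
time: 6.0
tool_pos: [0.5041, 0.2548, 0.1482]
tcp_rot: [0.999, -0.051, 0.006, -0.002]
ft_force: [1.2, 1.1, 0.6]
gripper_width: 0.6
grip_force: 0.0
```

View pics/s3.png

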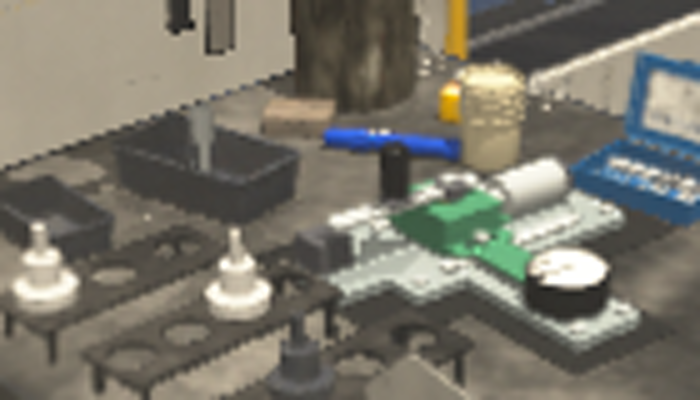

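The pin stands upright in the large tray at crop (203,140). Next I'll measure the handle.

```bash
python3 - <<'E'
from h import *
d=grab("side")
g=cv2.cvtColor(d["img"],cv2.COLOR_BGR2GRAY)
print(g[174:198,220:240])
t=grab("top")
print(cv2.cvtColor(t["img"],cv2.COLOR_BGR2GRAY)[178:200,200:222])
for p in ((.516,.021,.115),(.516,.021,.071)): print(project(d,p),project(t,p))
E
python3 go.py .516 .021 .082
```

```text
[[ 97  95  94  93  91  92  96  98  98  97 104 103 102 102 105 108 108 105
  103 101]
 [102  98  98  98 113  96 120 118 102 103 103 101 102 103 106 104 103 103
  102 103]
 [114 114 125 133 191 133 210 195 102 106 106 104  99  99 100  96  97  97
   97 100]
 [ 91  86  87  98 114 103 105 105 107 107 107 109 107 104 101  97 100  99
   92  86]
 [ 75  80  80  75  72  79  80  73  71  68  79  96  99 100 102 104 106 107
  102  70]
 [ 61  58  58  63  64  60  56  58  62  63  57  66  77  79  80  85  88  89
   89  82]
 [ 74  73  72  73  77  70  47  54  69  82  50  53  58  61  60  63  63  64
   67  74]
 [122 119 115 117 122 110  43  45  48  48  48  51  60  66  64  65  64  63
   65  62]
 [123 120 121 122 123 112  42  45  47  48  48  59  91 104 102 101  95  94
   91  79]
 [125 125 124 128 132 122  45  46  47  46  49  63  99 110 103  97  97  96
   96  96]
 [130 130 127 128 131 118  58  46  47  47  47  61  97 105  98  93  95 105
  125 148]
 [122 120 121 125 128 113  57  46  47  48  48  62  96 106 103 105 111 125
  190 242]
 [123 122 122 123 124 110  56  46  47  48  48  65 106 128 137 154 162 122
  142 
[... 2663 characters left out ...]
5 215 180 167 168 168 167
  169 176 188 192]
 [207 216 218 215 191 140 127 170 217 206 201 221 215 189 181 181 178 172
  174 181 190 193]
 [197 206 209 207 177 135 130 176 225 230 233 232 212 193 193 194 189 182
  186 191 193 193]
 [177 189 189 180 148 123 136 187 226 235 238 234 200 180 185 187 188 191
  198 192 190 190]]
(np.float64(228.84218663692755), np.float64(178.87455650131702)) (np.float64(210.18154614535553), np.float64(187.88238821929195))
(np.float64(228.95635527508978), np.float64(188.65919359125417)) (np.float64(211.43427854691646), np.float64(189.6769159336504))
pos [0.4997 0.2536 0.1409] delta units [0.502 2.871 0.736] xaxis yaw -5.9 F [ 0.2 -0.  -0.1] 6.15 0.5999546749166812
```

```bash

python3 -m pendant '[[0,0,0,0.17,0.48,0,0.2],[0,0,0,0.17,0.96,0,0.2]]' >/dev/null
python3 -m pendant '[[0,0,0,0.17,0.48,0,0.2],[0,0,0,0.17,0.96,0,0.2]]' >/dev/null
python3 -m pendant '[[0,0,0,0.16,0.48,0,0.2],[0,0,0,0.16,0.85,0,0.2],[0,0,0,0.16,0.95,0,0.2],[0,0,0,0.16,0.95,0,0.2],[0,0,0,0.16,0.95,0,0.2]]'
python3 go.py .516 .021 .082
```

```text
time: 6.9
tool_pos: [0.5151, 0.0217, 0.1398]
tcp_rot: [0.999, -0.052, -0.001, -0.001]
ft_force: [0.4, 0.2, 0.3]
gripper_width: 0.601
grip_force: 0.0
pos [0.5151 0.0217 0.1398] delta units [0.014 0.009 0.723] xaxis yaw -6.0 F [0.4 0.2 0.3] 6.9 0.6005605280778183
```

```bash

python3 -m pendant '[[0,0,0,0.01,0.01,0.25,0.2],[0,0,0,0.01,0.01,0.5,0.2],[0,0,0,0.01,0.01,0.73,0.2],[0,0,0,0.01,0.01,0.73,0.2],[0,0,0,0.01,0.01,0.73,0.1]]'
python3 -m pendant '[[0,0,0,0,0,0,-0.2],[0,0,0,0,0,0,-0.35],[0,0,0,0,0,0,-0.45],[0,0,0,0,0,0,-0.6],[0,0,0,0,0,0,-1],[0,0,0,0,0,0,-1],[0,0,0,0,0,0,-1]]'
python3 go.py .516 .021 .082
```

```text
time: 7.32
tool_pos: [0.5154, 0.022, 0.0815]
tcp_rot: [0.999, -0.05, -0.002, -0.0]
ft_force: [-0.1, -0.9, -0.0]
gripper_width: 0.561
grip_force: 0.0
time: 7.9
tool_pos: [0.5175, 0.02, 0.0837]
tcp_rot: [0.999, -0.052, 0.001, 0.0]
ft_force: [1.2, 0.9, 6.4]
gripper_width: 0.26
grip_force: 30.0
pos [0.5175 0.02   0.0837] delta units [-0.02  -0.01   0.021] xaxis yaw -5.9 F [1.2 0.9 6.4] 7.9 0.25954288226858213
```

```bash
cat > nx.py <<'E'
# nx.py theta_end_deg n cx cy r : log state, fit, print the next arc's offsets (units) in the tool frame
import sys,json,os;from h import *
from scipy.optimize import least_squares
a=list(map(float,sys.argv[1:]));f="arc.json"
A=np.array([[.9947,-.103],[-.103,-.9947]])  # world->tool xy
s=ctrl.sense();p=s["tool_pos"][:2]*1000
S=json.load(open(f)) if os.path.exists(f) else dict(o=list(p),c=[0,0],th=-2.,pts=[])
m=A@(p-S["o"]);F=A@s["ft_force"][:2];S["pts"].append(list(m))
c=np.array(S["c"]);C=np.array(a[2:4]);u=(m-C)/np.linalg.norm(m-C)
print("t",round(s["time"],2),"meas",m.round(1),"cmd",c.round(1),"z",s["tool_pos"][2].round(4),"F",F.round(1),"Frad(out)",(F@u).round(1),"angle",np.degrees(np.arctan2(-(m-C)[1],-(m-C)[0])).round(1),"rad",np.linalg.norm(m-C).round(1))
P=np.array(S["pts"])
if len(P)>3:
    q=least_squares(lambda x:np.r_[np.hypot(*(P-x[:2]).T)-x[2],(x-a[2:5])*.02],a[2:5]);print("fit",q.x.round(1),"res",np.abs(q.fun[:-3]).max().round(2))
n=int(a[1]);th=np.radians(np.linspace(S["th"],a[0],n+1));w=np.linspace(0,1,n+1)[:,None]
g=C+a[4]*np.c_[-np.cos(th),-np.sin(th)];g=g+(1-w)*(c-g[0])
print(json.dumps([[round(float(v),2) for v in r] for r in ((g-c)/80)[1:]]))
last=np.round((g[-1]-c)/80,2)*80
S["c"]=list(c+last);S["th"]=a[0];json.dump(S,open(f,"w"))
E
python3 nx.py 20 10 55.5 -2.2 55.5
```

```text
t 7.9 meas [0. 0.] cmd [0 0] z 0.0837 F [ 1.1 -1. ] Frad(out) -1.2 angle -2.3 rad 55.5
[[-0.0, -0.03], [0.0, -0.05], [0.0, -0.08], [0.0, -0.11], [0.01, -0.13], [0.01, -0.16], [0.02, -0.19], [0.03, -0.21], [0.03, -0.24], [0.04, -0.26]]
```

```bash

python3 -m pendant '[[0,0,0,0,-0.03,0,-1],[0,0,0,0,-0.05,0,-1],[0,0,0,0,-0.08,0,-1],[0,0,0,0,-0.11,0,-1],[0,0,0,0.01,-0.13,0,-1],[0,0,0,0.01,-0.16,0,-1],[0,0,0,0.02,-0.19,0,-1],[0,0,0,0.03,-0.21,0,-1],[0,0,0,0.03,-0.24,0,-1],[0,0,0,0.04,-0.26,0,-1]]'
python3 nx.py 40 10 55.5 -2.2 55.5
```

```text
time: 8.73
tool_pos: [0.5224, 0.0401, 0.0836]
tcp_rot: [0.999, -0.052, 0.0, 0.001]
ft_force: [-3.0, -0.7, 7.0]
gripper_width: 0.263
grip_force: 30.0
t 8.73 meas [  2.8 -20.4] cmd [  3.2 -20.8] z 0.0836 F [-2.9  1. ] Frad(out) 2.4 angle 19.1 rad 55.8
[[0.01, -0.02], [0.02, -0.05], [0.03, -0.07], [0.04, -0.09], [0.05, -0.11], [0.06, -0.13], [0.08, -0.15], [0.09, -0.17], [0.11, -0.19], [0.12, -0.21]]
```

```bash

python3 -m pendant '[[0,0,0,0.01,-0.02,0,-1],[0,0,0,0.02,-0.05,0,-1],[0,0,0,0.03,-0.07,0,-1],[0,0,0,0.04,-0.09,0,-1],[0,0,0,0.05,-0.11,0,-1],[0,0,0,0.06,-0.13,0,-1],[0,0,0,0.08,-0.15,0,-1],[0,0,0,0.09,-0.17,0,-1],[0,0,0,0.11,-0.19,0,-1],[0,0,0,0.12,-0.21,0,-1]]' | grep -v rot
python3 nx.py 60 10 55.5 -2.2 55.5
```

```text
time: 9.57
tool_pos: [0.5333, 0.0562, 0.0837]
ft_force: [-3.8, 0.1, 8.3]
gripper_width: 0.264
grip_force: 30.0
t 9.57 meas [ 12.  -37.6] cmd [ 12.8 -37.6] z 0.0837 F [-3.8  0.3] Frad(out) 2.7 angle 39.1 rad 56.1
[[0.02, -0.02], [0.03, -0.04], [0.05, -0.05], [0.07, -0.07], [0.09, -0.09], [0.11, -0.1], [0.13, -0.12], [0.15, -0.13], [0.17, -0.15], [0.19, -0.16]]
```

```bash

python3 -m pendant '[[0,0,0,0.02,-0.02,0,-1],[0,0,0,0.03,-0.04,0,-1],[0,0,0,0.05,-0.05,0,-1],[0,0,0,0.07,-0.07,0,-1],[0,0,0,0.09,-0.09,0,-1],[0,0,0,0.11,-0.10,0,-1],[0,0,0,0.13,-0.12,0,-1],[0,0,0,0.15,-0.13,0,-1],[0,0,0,0.17,-0.15,0,-1],[0,0,0,0.19,-0.16,0,-1]]' | grep -v rot
python3 nx.py 82 10 56 -2.2 56.5
```

```text
time: 10.4
tool_pos: [0.5493, 0.0676, 0.0836]
ft_force: [-5.2, 2.3, 10.7]
gripper_width: 0.263
grip_force: 30.0
t 10.4 meas [ 26.7 -50.6] cmd [ 28.  -50.4] z 0.0836 F [-5.4 -1.7] Frad(out) 4.3 angle 58.9 rad 56.6
fit [55.9 -2.8 56. ] res 0.01
[[0.02, -0.01], [0.05, -0.03], [0.07, -0.04], [0.1, -0.05], [0.12, -0.06], [0.15, -0.07], [0.17, -0.08], [0.2, -0.09], [0.23, -0.09], [0.25, -0.1]]
```

```bash

python3 -m pendant '[[0,0,0,0.02,-0.01,0,-1],[0,0,0,0.05,-0.03,0,-1],[0,0,0,0.07,-0.04,0,-1],[0,0,0,0.10,-0.05,0,-1],[0,0,0,0.12,-0.06,0,-1],[0,0,0,0.15,-0.07,0,-1],[0,0,0,0.17,-0.08,0,-1],[0,0,0,0.20,-0.09,0,-1],[0,0,0,0.23,-0.09,0,-1],[0,0,0,0.25,-0.10,0,-1]]' | grep -v rot
python3 nx.py 106 11 56 -2.8 56.2
```

```text
time: 11.23
tool_pos: [0.5697, 0.0731, 0.0836]
ft_force: [-6.5, -0.8, 10.7]
gripper_width: 0.264
grip_force: 30.0
t 11.23 meas [ 46.5 -58.1] cmd [ 48.  -58.4] z 0.0836 F [-6.3  1.5] Frad(out) -0.4 angle 80.2 rad 56.2
fit [56.1 -2.8 56.2] res 0.03
[[0.03, -0.0], [0.05, -0.01], [0.08, -0.01], [0.11, -0.01], [0.13, -0.01], [0.16, -0.0], [0.19, -0.0], [0.21, 0.0], [0.24, 0.01], [0.27, 0.01], [0.29, 0.02]]
```

```bash

python3 -m pendant '[[0,0,0,0.03,0,0,-1],[0,0,0,0.05,-0.01,0,-1],[0,0,0,0.08,-0.01,0,-1],[0,0,0,0.11,-0.01,0,-1],[0,0,0,0.13,-0.01,0,-1],[0,0,0,0.16,0,0,-1],[0,0,0,0.19,0,0,-1],[0,0,0,0.21,0,0,-1],[0,0,0,0.24,0.01,0,-1],[0,0,0,0.27,0.01,0,-1],[0,0,0,0.29,0.02,0,-1]]' | grep -v rot
python3 nx.py 130 11 56.1 -2.8 56.2
```

```text
time: 12.15
tool_pos: [0.592, 0.07, 0.0836]
ft_force: [-8.0, 4.2, 11.2]
gripper_width: 0.264
grip_force: 30.0
t 12.15 meas [ 68.9 -57.4] cmd [ 71.2 -56.8] z 0.0836 F [-8.4 -3.4] Frad(out) 1.4 angle 103.2 rad 56.0
fit [56.  -2.9 56. ] res 0.06
[[0.03, 0.01], [0.05, 0.02], [0.08, 0.03], [0.1, 0.04], [0.13, 0.05], [0.15, 0.06], [0.17, 0.07], [0.2, 0.09], [0.22, 0.1], [0.24, 0.12], [0.26, 0.14]]
```

```bash

python3 -m pendant '[[0,0,0,0.03,0.01,0,-1],[0,0,0,0.05,0.02,0,-1],[0,0,0,0.08,0.03,0,-1],[0,0,0,0.10,0.04,0,-1],[0,0,0,0.13,0.05,0,-1],[0,0,0,0.15,0.06,0,-1],[0,0,0,0.17,0.07,0,-1],[0,0,0,0.20,0.09,0,-1],[0,0,0,0.22,0.10,0,-1],[0,0,0,0.24,0.12,0,-1],[0,0,0,0.26,0.14,0,-1]]' | grep -v rot
python3 nx.py 155 11 56.1 -2.8 56.1
```

```text
time: 13.07
tool_pos: [0.6117, 0.0579, 0.0836]
ft_force: [-5.5, 7.6, 10.4]
gripper_width: 0.262
grip_force: 30.0
t 13.07 meas [ 89.7 -47.4] cmd [ 92.  -45.6] z 0.0836 F [-6.3 -6.9] Frad(out) 1.8 angle 127.1 rad 55.8
fit [55.9 -3.  55.9] res 0.06
[[0.02, 0.02], [0.04, 0.04], [0.06, 0.06], [0.08, 0.08], [0.1, 0.1], [0.12, 0.12], [0.13, 0.14], [0.15, 0.17], [0.16, 0.19], [0.17, 0.21], [0.19, 0.24]]
```

```bash

python3 -m pendant '[[0,0,0,0.02,0.02,0,-1],[0,0,0,0.04,0.04,0,-1],[0,0,0,0.06,0.06,0,-1],[0,0,0,0.08,0.08,0,-1],[0,0,0,0.10,0.10,0,-1],[0,0,0,0.12,0.12,0,-1],[0,0,0,0.13,0.14,0,-1],[0,0,0,0.15,0.17,0,-1],[0,0,0,0.16,0.19,0,-1],[0,0,0,0.17,0.21,0,-1],[0,0,0,0.19,0.24,0,-1]]' | grep -v rot
python3 nx.py 180 11 56 -2.9 56
```

```text
time: 13.98
tool_pos: [0.6256, 0.0372, 0.0836]
ft_force: [-4.6, 6.0, 8.6]
gripper_width: 0.263
grip_force: 30.0
t 13.98 meas [105.7 -28.2] cmd [107.2 -26.4] z 0.0836 F [-5.2 -5.4] Frad(out) -2.2 angle 153.0 rad 55.8
fit [55.8 -3.  55.9] res 0.06
[[0.01, 0.03], [0.02, 0.05], [0.03, 0.08], [0.04, 0.1], [0.04, 0.13], [0.05, 0.16], [0.05, 0.18], [0.06, 0.21], [0.06, 0.24], [0.06, 0.27], [0.06, 0.29]]
```

```bash

python3 -m pendant '[[0,0,0,0.01,0.03,0,-1],[0,0,0,0.02,0.05,0,-1],[0,0,0,0.03,0.08,0,-1],[0,0,0,0.04,0.10,0,-1],[0,0,0,0.04,0.13,0,-1],[0,0,0,0.05,0.16,0,-1],[0,0,0,0.05,0.18,0,-1],[0,0,0,0.06,0.21,0,-1],[0,0,0,0.06,0.24,0,-1],[0,0,0,0.06,0.27,0,-1],[0,0,0,0.06,0.29,0,-1]]' | grep -v rot
python3 nx.py 205 11 55.9 -2.9 56
```

```text
time: 14.9
tool_pos: [0.6288, 0.0119, 0.0836]
ft_force: [-2.4, 1.2, 5.9]
gripper_width: 0.264
grip_force: 30.0
t 14.9 meas [111.6  -3.3] cmd [112.   -3.2] z 0.0836 F [-2.5 -0.9] Frad(out) -2.5 angle 179.6 rad 55.7
fit [55.8 -3.1 55.8] res 0.07
[[-0.0, 0.03], [-0.0, 0.06], [-0.01, 0.08], [-0.01, 0.11], [-0.01, 0.14], [-0.02, 0.17], [-0.03, 0.19], [-0.04, 0.22], [-0.05, 0.25], [-0.06, 0.27], [-0.07, 0.3]]
```

```bash

python3 -m pendant '[[0,0,0,0,0.03,0,-1],[0,0,0,0,0.06,0,-1],[0,0,0,-0.01,0.08,0,-1],[0,0,0,-0.01,0.11,0,-1],[0,0,0,-0.01,0.14,0,-1],[0,0,0,-0.02,0.17,0,-1],[0,0,0,-0.03,0.19,0,-1],[0,0,0,-0.04,0.22,0,-1],[0,0,0,-0.05,0.25,0,-1],[0,0,0,-0.06,0.27,0,-1],[0,0,0,-0.07,0.30,0,-1]]' | grep -v rot
python3 nx.py 233 12 55.8 -3 55.9
```

```text
time: 15.82
tool_pos: [0.6204, -0.0128, 0.0836]
ft_force: [-5.2, -2.4, 7.7]
gripper_width: 0.264
grip_force: 30.0
t 15.82 meas [105.7  22.1] cmd [106.4  20.8] z 0.0836 F [-4.9  2.9] Frad(out) -3.1 angle -153.3 rad 55.8
fit [55.8 -3.  55.8] res 0.08
[[-0.01, 0.03], [-0.03, 0.05], [-0.04, 0.07], [-0.06, 0.1], [-0.07, 0.12], [-0.09, 0.14], [-0.11, 0.16], [-0.13, 0.19], [-0.15, 0.21], [-0.17, 0.22], [-0.19, 0.24], [-0.21, 0.26]]
```

```bash

python3 -m pendant '[[0,0,0,-0.01,0.03,0,-1],[0,0,0,-0.03,0.05,0,-1],[0,0,0,-0.04,0.07,0,-1],[0,0,0,-0.06,0.10,0,-1],[0,0,0,-0.07,0.12,0,-1],[0,0,0,-0.09,0.14,0,-1],[0,0,0,-0.11,0.16,0,-1],[0,0,0,-0.13,0.19,0,-1],[0,0,0,-0.15,0.21,0,-1],[0,0,0,-0.17,0.22,0,-1],[0,0,0,-0.19,0.24,0,-1],[0,0,0,-0.21,0.26,0,-1]]' | grep -v rot
python3 nx.py 265 12 55.8 -3 55.8
```

```text
time: 16.82
tool_pos: [0.6004, -0.0316, 0.0836]
ft_force: [-7.2, -0.9, 10.9]
gripper_width: 0.26
grip_force: 30.0
t 16.82 meas [87.8 42.9] cmd [89.6 41.6] z 0.0836 F [-7.   1.6] Frad(out) -2.7 angle -124.9 rad 55.9
fit [55.8 -3.  55.9] res 0.1
[[-0.03, 0.02], [-0.05, 0.04], [-0.08, 0.05], [-0.11, 0.07], [-0.14, 0.08], [-0.17, 0.09], [-0.2, 0.1], [-0.23, 0.11], [-0.26, 0.12], [-0.3, 0.13], [-0.33, 0.13], [-0.36, 0.14]]
```

```bash

python3 -m pendant '[[0,0,0,-0.03,0.02,0,-1],[0,0,0,-0.05,0.04,0,-1],[0,0,0,-0.08,0.05,0,-1],[0,0,0,-0.11,0.07,0,-1],[0,0,0,-0.14,0.08,0,-1],[0,0,0,-0.17,0.09,0,-1],[0,0,0,-0.20,0.10,0,-1],[0,0,0,-0.23,0.11,0,-1],[0,0,0,-0.26,0.12,0,-1],[0,0,0,-0.30,0.13,0,-1],[0,0,0,-0.33,0.13,0,-1],[0,0,0,-0.36,0.14,0,-1]]' | grep -v rot
python3 nx.py 300 12 55.8 -3 55.8
```

```text
time: 17.82
tool_pos: [0.5709, -0.0386, 0.0836]
ft_force: [-5.3, 3.0, 11.6]
gripper_width: 0.266
grip_force: 30.0
t 17.82 meas [59.1 52.8] cmd [60.8 52.8] z 0.0836 F [-5.6 -2.5] Frad(out) -2.8 angle -93.4 rad 55.9
fit [55.8 -3.  55.9] res 0.11
[[-0.04, 0.0], [-0.07, 0.0], [-0.11, 0.0], [-0.14, -0.0], [-0.18, -0.01], [-0.21, -0.02], [-0.25, -0.02], [-0.28, -0.03], [-0.31, -0.05], [-0.35, -0.06], [-0.38, -0.08], [-0.41, -0.09]]
```

```bash
cat > plan.py <<'E'
from h import *;import json
c=np.array(json.load(open("arc.json"))["c"]);C=np.array([55.8,-3.]);r=55.9
def arc(ths):
    global c
    th=np.radians(ths);g=C+r*np.c_[-np.cos(th),-np.sin(th)];q=np.round((g-c)/80,2)
    print(ths[-1],"from err",' '.join("%g,%g"%tuple(x+0.) for x in q));c=c+q[-1]*80
    return np.linalg.norm(c-g[-1])
e=[arc(300+np.cumsum([3,3.3,3.6,4,4.3,4.6,5,5.3,5.6,6,6]))]
s=300+50.7;c0=c
for k in range(5): e.append(arc(s+72*k+6*np.arange(1,13)))
print("closure",c-c0)
for k in range(4): s2=s+360+72*k; c=c
c=c0+0; 
import math
# state of c after 4 arcs of the second turn = after 4 arcs of first turn (+closure)
E
cat >> plan.py <<'E'
th=np.radians(s+288);c=C+55.9*np.array([-np.cos(th),-np.sin(th)])
e.append(arc(s+648+6*np.arange(1,8)))
b=s+648+42
e.append(arc(b+np.cumsum([5.5,5,5,4.5,4,3,2.5,2,1.5,1,1,.5])))
print(np.round(e,2))
E
python3 plan.py
python3 -m pendant '[[0,0,0,-0.04,0,0,-1],[0,0,0,-0.07,0,0,-1],[0,0,0,-0.11,0,0,-1],[0,0,0,-0.14,0,0,-1],[0,0,0,-0.18,-0.01,0,-1],[0,0,0,-0.21,-0.02,0,-1],[0,0,0,-0.25,-0.02,0,-1],[0,0,0,-0.28,-0.03,0,-1],[0,0,0,-0.31,-0.05,0,-1],[0,0,0,-0.35,-0.06,0,-1],[0,0,0,-0.38,-0.08,0,-1],[0,0,0,-0.41,-0.09,0,-1]]' | grep -v rot
cp arc.json arc_bak.json; python3 nx.py 303 2 55.8 -3 55.9; cp arc_bak.json arc.json
```

```text
350.7 from err -0.03,-0.02 -0.07,-0.04 -0.1,-0.07 -0.14,-0.1 -0.17,-0.14 -0.21,-0.19 -0.24,-0.24 -0.28,-0.29 -0.3,-0.35 -0.33,-0.42 -0.34,-0.49
422.7 from err -0.01,-0.08 -0.01,-0.15 0,-0.22 0.01,-0.29 0.03,-0.36 0.06,-0.43 0.1,-0.49 0.14,-0.55 0.19,-0.61 0.24,-0.66 0.3,-0.7 0.37,-0.74
494.7 from err 0.06,-0.03 0.13,-0.05 0.2,-0.07 0.28,-0.08 0.35,-0.08 0.42,-0.07 0.49,-0.05 0.56,-0.03 0.63,0 0.69,0.03 0.75,0.08 0.81,0.13
566.7 from err 0.05,0.05 0.09,0.11 0.13,0.17 0.16,0.24 0.18,0.31 0.2,0.38 0.21,0.45 0.21,0.53 0.2,0.6 0.18,0.67 0.16,0.74 0.13,0.81
638.7 from err -0.03,0.06 -0.08,0.12 -0.13,0.17 -0.18,0.22 -0.24,0.27 -0.3,0.3 -0.37,0.33 -0.44,0.36 -0.51,0.37 -0.58,0.38 -0.66,0.38 -0.73,0.37
710.7 from err -0.07,-0.01 -0.14,-0.03 -0.21,-0.06 -0.27,-0.1 -0.33,-0.14 -0.38,-0.19 -0.43,-0.24 -0.48,-0.3 -0.51,-0.37 -0.54,-0.43 -0.57,-0.5 -0.58,-0.57
closure [1.42108547e-14 1.42108547e-14]
1040.7 from err -0.07,-0.01 -0.14,-0.04 -0.21,-0.07 -0.27,-0.1 -0.33,-0.15 -0.39,-0.19 -0.44,-0.25
1076.2 from err -0.03,-0.05 -0.07,-0.1 -0.09,-0.16 -0.11,-0.21 -0.13,-0.26 -0.14,-0.29 -0.14,-0.32 -0.15,-0.35 -0.15,-0.36 -0.15,-0.38 -0.15,-0.39 -0.15,-0.39
[0.4  0.27 0.34 0.32 0.29 0.4  0.42 0.37]
time: 18.82
tool_pos: [0.5404, -0.028, 0.0837]
ft_force: [1.0, 2.3, 6.7]
gripper_width: 0.264
grip_force: 30.0
t 18.82 meas [27.7 45.4] cmd [28.  45.6] z 0.0837 F [ 0.8 -2.4] Frad(out) -2.4 angle -59.9 rad 56.0
fit [55.8 -3.  55.9] res 0.11
[[-0.02, -0.01], [-0.03, -0.02]]
```

```bash

python3 -m pendant '[[0,0,0,-0.03,-0.02,0,-1],[0,0,0,-0.07,-0.04,0,-1],[0,0,0,-0.10,-0.07,0,-1],[0,0,0,-0.14,-0.10,0,-1],[0,0,0,-0.17,-0.14,0,-1],[0,0,0,-0.21,-0.19,0,-1],[0,0,0,-0.24,-0.24,0,-1],[0,0,0,-0.28,-0.29,0,-1],[0,0,0,-0.30,-0.35,0,-1],[0,0,0,-0.33,-0.42,0,-1],[0,0,0,-0.34,-0.49,0,-1]]' | grep -E 'pos|force'
python3 -m pendant '[[0,0,0,-0.01,-0.08,0,-1],[0,0,0,-0.01,-0.15,0,-1],[0,0,0,0,-0.22,0,-1],[0,0,0,0.01,-0.29,0,-1],[0,0,0,0.03,-0.36,0,-1],[0,0,0,0.06,-0.43,0,-1],[0,0,0,0.10,-0.49,0,-1],[0,0,0,0.14,-0.55,0,-1],[0,0,0,0.19,-0.61,0,-1],[0,0,0,0.24,-0.66,0,-1],[0,0,0,0.30,-0.70,0,-1],[0,0,0,0.37,-0.74,0,-1]]' | grep -E 'pos|force'
cp arc_bak.json arc.json; python3 nx.py 303 1 55.8 -3 55.9; cp arc_bak.json arc.json
```

```text
tool_pos: [0.5176, 0.0132, 0.0836]
ft_force: [-0.6, -1.8, 7.3]
grip_force: 30.0
tool_pos: [0.5523, 0.0692, 0.0836]
ft_force: [-3.9, -2.0, 10.7]
grip_force: 30.0
t 20.73 meas [ 29.5 -52.4] cmd [28.  45.6] z 0.0836 F [-3.7  2.4] Frad(out) -0.4 angle 62.0 rad 56.0
fit [55.8 -3.  55.9] res 0.11
[[-0.03, -0.02]]
```

Forces are small and the path sits on the circle, so I'll go on over the heavy point.

```bash

python3 -m pendant '[[0,0,0,0.06,-0.03,0,-1],[0,0,0,0.13,-0.05,0,-1],[0,0,0,0.20,-0.07,0,-1],[0,0,0,0.28,-0.08,0,-1],[0,0,0,0.35,-0.08,0,-1],[0,0,0,0.42,-0.07,0,-1],[0,0,0,0.49,-0.05,0,-1],[0,0,0,0.56,-0.03,0,-1],[0,0,0,0.63,0,0,-1],[0,0,0,0.69,0.03,0,-1],[0,0,0,0.75,0.08,0,-1],[0,0,0,0.81,0.13,0,-1]]' | grep -E 'pos|force'
python3 -m pendant '[[0,0,0,0.05,0.05,0,-1],[0,0,0,0.09,0.11,0,-1],[0,0,0,0.13,0.17,0,-1],[0,0,0,0.16,0.24,0,-1],[0,0,0,0.18,0.31,0,-1],[0,0,0,0.20,0.38,0,-1],[0,0,0,0.21,0.45,0,-1],[0,0,0,0.21,0.53,0,-1],[0,0,0,0.20,0.60,0,-1],[0,0,0,0.18,0.67,0,-1],[0,0,0,0.16,0.74,0,-1],[0,0,0,0.13,0.81,0,-1]]' | grep -E 'pos|force'
python3 -m pendant '[[0,0,0,-0.03,0.06,0,-1],[0,0,0,-0.08,0.12,0,-1],[0,0,0,-0.13,0.17,0,-1],[0,0,0,-0.18,0.22,0,-1],[0,0,0,-0.24,0.27,0,-1],[0,0,0,-0.30,0.30,0,-1],[0,0,0,-0.37,0.33,0,-1],[0,0,0,-0.44,0.36,0,-1],[0,0,0,-0.51,0.37,0,-1],[0,0,0,-0.58,0.38,0,-1],[0,0,0,-0.66,0.38,0,-1],[0,0,0,-0.73,0.37,0,-1]]' | grep -E 'pos|force'
python3 -m pendant '[[0,0,0,-0.07,-0.01,0,-1],[0,0,0,-0.14,-0.03,0,-1],[0,0,0,-0.21,-0.06,0,-1],[0,0,0,-0.27,-0.10,0,-1],[0,0,0,-0.33,-0.14,0,-1],[0,0,0,-0.38,-0.19,0,-1],[0,0,0,-0.43,-0.24,0,-1],[0,0,0,-0.48,-0.30,0,-1],[0,0,0,-0.51,-0.37,0,-1],[0,0,0,-0.54,-0.43,0,-1],[0,0,0,-0.57,-0.50,0,-1],[0,0,0,-0.58,-0.57,0,-1]]' | grep -E 'pos|force'
cp arc_bak.json arc.json; python3 nx.py 303 1 55.8 -3 55.9; cp arc_bak.json arc.json
```

```text
tool_pos: [0.6147, 0.0549, 0.0836]
ft_force: [-6.0, 7.3, 12.1]
grip_force: 30.0
tool_pos: [0.6195, -0.0142, 0.0836]
ft_force: [-2.5, -1.9, 8.0]
grip_force: 30.0
tool_pos: [0.5577, -0.0364, 0.0836]
ft_force: [-3.3, 1.2, 9.4]
grip_force: 30.0
tool_pos: [0.5175, 0.0132, 0.0836]
ft_force: [-0.7, -1.5, 7.4]
grip_force: 30.0
t 24.73 meas [0.7 6.8] cmd [28.  45.6] z 0.0836 F [-0.6  1.6] Frad(out) 0.8 angle -10.1 rad 56.0
fit [55.8 -3.  55.9] res 0.1
[[-0.03, -0.02]]
```

Second turn done (about 710°). Now the third turn and the taper to a stop.

```bash

python3 -m pendant '[[0,0,0,-0.01,-0.08,0,-1],[0,0,0,-0.01,-0.15,0,-1],[0,0,0,0,-0.22,0,-1],[0,0,0,0.01,-0.29,0,-1],[0,0,0,0.03,-0.36,0,-1],[0,0,0,0.06,-0.43,0,-1],[0,0,0,0.10,-0.49,0,-1],[0,0,0,0.14,-0.55,0,-1],[0,0,0,0.19,-0.61,0,-1],[0,0,0,0.24,-0.66,0,-1],[0,0,0,0.30,-0.70,0,-1],[0,0,0,0.37,-0.74,0,-1]]' | grep -E 'pos|force'
python3 -m pendant '[[0,0,0,0.06,-0.03,0,-1],[0,0,0,0.13,-0.05,0,-1],[0,0,0,0.20,-0.07,0,-1],[0,0,0,0.28,-0.08,0,-1],[0,0,0,0.35,-0.08,0,-1],[0,0,0,0.42,-0.07,0,-1],[0,0,0,0.49,-0.05,0,-1],[0,0,0,0.56,-0.03,0,-1],[0,0,0,0.63,0,0,-1],[0,0,0,0.69,0.03,0,-1],[0,0,0,0.75,0.08,0,-1],[0,0,0,0.81,0.13,0,-1]]' | grep -E 'pos|force'
python3 -m pendant '[[0,0,0,0.05,0.05,0,-1],[0,0,0,0.09,0.11,0,-1],[0,0,0,0.13,0.17,0,-1],[0,0,0,0.16,0.24,0,-1],[0,0,0,0.18,0.31,0,-1],[0,0,0,0.20,0.38,0,-1],[0,0,0,0.21,0.45,0,-1],[0,0,0,0.21,0.53,0,-1],[0,0,0,0.20,0.60,0,-1],[0,0,0,0.18,0.67,0,-1],[0,0,0,0.16,0.74,0,-1],[0,0,0,0.13,0.81,0,-1]]' | grep -E 'pos|force'
python3 -m pendant '[[0,0,0,-0.03,0.06,0,-1],[0,0,0,-0.08,0.12,0,-1],[0,0,0,-0.13,0.17,0,-1],[0,0,0,-0.18,0.22,0,-1],[0,0,0,-0.24,0.27,0,-1],[0,0,0,-0.30,0.30,0,-1],[0,0,0,-0.37,0.33,0,-1],[0,0,0,-0.44,0.36,0,-1],[0,0,0,-0.51,0.37,0,-1],[0,0,0,-0.58,0.38,0,-1],[0,0,0,-0.66,0.38,0,-1],[0,0,0,-0.73,0.37,0,-1]]' | grep -E 'pos|force'
python3 -m pendant '[[0,0,0,-0.07,-0.01,0,-1],[0,0,0,-0.14,-0.04,0,-1],[0,0,0,-0.21,-0.07,0,-1],[0,0,0,-0.27,-0.10,0,-1],[0,0,0,-0.33,-0.15,0,-1],[0,0,0,-0.39,-0.19,0,-1],[0,0,0,-0.44,-0.25,0,-1]]' | grep -E 'pos|force'
python3 -m pendant '[[0,0,0,-0.03,-0.05,0,-1],[0,0,0,-0.07,-0.10,0,-1],[0,0,0,-0.09,-0.16,0,-1],[0,0,0,-0.11,-0.21,0,-1],[0,0,0,-0.13,-0.26,0,-1],[0,0,0,-0.14,-0.29,0,-1],[0,0,0,-0.14,-0.32,0,-1],[0,0,0,-0.15,-0.35,0,-1],[0,0,0,-0.15,-0.36,0,-1],[0,0,0,-0.15,-0.38,0,-1],[0,0,0,-0.15,-0.39,0,-1],[0,0,0,-0.15,-0.39,0,-1]]' | grep -E 'pos|force'
cp arc_bak.json arc.json; python3 nx.py 303 1 55.8 -3 55.9; cp arc_bak.json arc.json
```

```text
tool_pos: [0.5523, 0.0692, 0.0836]
ft_force: [-4.1, -1.5, 10.5]
grip_force: 30.0
tool_pos: [0.6148, 0.0549, 0.0836]
ft_force: [-6.5, 7.7, 13.0]
grip_force: 30.0
tool_pos: [0.6195, -0.0143, 0.0836]
ft_force: [-3.8, -2.6, 7.8]
grip_force: 30.0
tool_pos: [0.5577, -0.0365, 0.0836]
ft_force: [-3.6, 1.3, 10.3]
grip_force: 30.0
tool_pos: [0.5262, -0.0131, 0.0837]
ft_force: [1.5, 0.3, 6.9]
grip_force: 30.0
tool_pos: [0.5173, 0.019, 0.0836]
ft_force: [-0.1, -0.5, 8.0]
grip_force: 30.0
t 30.32 meas [-0.1  1.1] cmd [28.  45.6] z 0.0836 F [-0.   0.5] Frad(out) 0.1 angle -4.2 rad 56.1
fit [55.8 -3.  55.9] res 0.16
[[-0.03, -0.02]]
```

Back at the start direction. Now I'll release and withdraw upward, then check.

```bash

python3 -m pendant '[[0,0,0,0,0,0,-1],[0,0,0,0,0,0,-0.6],[0,0,0,0,0,0,-0.4],[0,0,0,0,0,0,-0.2],[0,0,0,0,0,0,0.2],[0,0,0,0,0,0,0.2],[0,0,0,0,0,0,0.2]]' | grep -E 'pos|force|wid'
python3 -m pendant '[[0,0,0,0,0,-0.2,0.2],[0,0,0,0,0,-0.5,0.2],[0,0,0,0,0,-0.8,0.2],[0,0,0,0,0,-1,0.2],[0,0,0,0,0,-1,0.2]]' | grep -E 'pos|force|wid'
python3 -m pendant '[[0,0,0,0,0,-0.5,0.2],[0,0,0,0,0,-1,0.2],[0,0,0,0,0,-1,0.2],[0,0,0,0,0,-1,0.2],[0,0,0,0,0,-1,0.2],[0,0,0,0,0,-1,0.2]]' | grep -E 'time|pos|force|wid'
python3 - <<'E'
from h import *
d=grab("side");cv2.imwrite("pics/s4.png",cv2.resize(d["img"][140:230,150:300],None,fx=5,fy=5,interpolation=cv2.INTER_CUBIC))
E
```

```text
tool_pos: [0.5161, 0.0195, 0.0821]
ft_force: [0.1, 0.0, 0.6]
gripper_width: 0.57
grip_force: 0.0
tool_pos: [0.519, 0.0189, 0.1664]
ft_force: [1.3, -0.4, 0.7]
gripper_width: 0.6
grip_force: 0.0
time: 31.82
tool_pos: [0.5153, 0.0196, 0.24]
ft_force: [-0.2, -0.9, -0.2]
gripper_width: 0.597
grip_force: 0.0
```

View pics/s4.png

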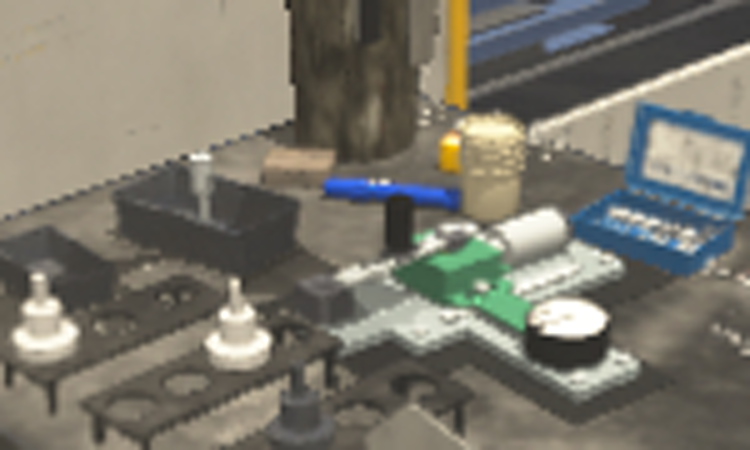

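The pin stands in the large tray at (202,190), the crank handle is back where it began at (399,222), and the gripper is clear. Handing in.

```bash
python3 -c "
from cell import ctrl
print(ctrl.close_job())"
```

```text
the job is handed in; nothing more can be done
None
```

I handed the job in at about 32 s of the 72 s allowed: the pin is standing upright in the larger tray, the crank has done three clockwise turns and points the way it began, and the gripper is clear of everything; no verdict came back, and I did not measure the needle, the rig's shift or the bystanders directly.

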